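# Slide the syrup bottle home into its dock

### The arm

A 7-joint arm with a two-finger parallel gripper is mounted at the origin on a cart in front of the work surface, level with it; the furniture and walls round the work are solid. World frame = base frame: x ahead of the robot, y to its left, z up, the work surface at z = 0. Lengths are in m, angles in rad, forces in N, time in s.
With the tool pointing down it reaches from about 0.4 to 0.85 m from the base axis. Payload 10.4 kg.
Tool frame: the origin (TCP) lies between the finger pads; the fingertips stand 14 mm ahead of it and the grasp point (between the pads) lies 5 mm behind it; z points along the fingers, y is the direction in which the jaws open and shut (so a half turn about z gives the same grasp; the last joint's range is limited). The gripper opens to 87 mm and grips with 3 to 60 N. Pads are 19 mm wide; open, the fingers measure 117 mm over their backs; the gripper's body (75 mm by 190 mm) begins 51 mm behind the grasp point.
Start: joints at [-1.163, 0.332, -0.065, 1.46, 0.022, 1.35, -0.088], TCP at [0.261, 0.568, 0.237] pointing down, gripper open.
Joint ranges: [-2.6, 2.6], [-0.5, 2.12], [-1.47, 1.34], [0.16, 2.42], [-1.27, 4.41], [0.06, 2.06], [-2.6, 2.6]. Speed limits (rad/s): [2.22, 2.22, 2.79, 2.79, 3.14, 3.14, 3.14].

### API

Orientations are given as a unit quaternion [w, x, y, z].
In Python, from rig import bot gives the robot as it stands.
- The arm moves only by the tool drive_tool, never from a script. Its arguments are lists of equal length, an entry for each row: "linear": the shift along the tool's x, y, z in m, a list of three; "rot": the turn, a rotation vector about the tool's x, y, z in rad, a list of three. In form: {"linear": [[tx, ty, tz], ...], "rot": [[rx, ry, rz], ...]}. A call has exactly 8 rows; each row shifts and turns the commanded pose from where the row before left it, along the tool's axes as they then stand; what a row does not reach is not made up. A row lasts 1/12 s, in which the tool goes at most 41.7 mm and 7.16 degrees, less where a joint would pass 70% of its speed; a pose out of reach is approached as far as the arm can. A call is refused whole if a number of a shift passes 0.0417 or a number of a turn 0.125, either way. A call with a gripper value outside its range is refused whole. "grip" is the opening, from 0 (shut) to 1 (fully open), set as the call begins (left out, the last holds). The fingers move at their own pace and stop on an object; "squeeze" is the grip in N (left out, the last holds). Time passes only in rows, so rows that do not move let the fingers close, or fill a call up. It gives the time, the measured TCP pose, the force and the opening at its end, in the units of the state.
- bot.observe(): the state, without advancing time (a new reading comes with each control period).
- bot.capture(name): name is "scene" or "top" or "wrist"; returns a dict with "img" (400x640x3 uint8, red, green, blue), "fx", "fy", "cx", "cy" (pixels), "pose" (4x4, takes a point from camera to world coordinates); the wrist camera has in their place "mount" (4x4, takes a point from camera to tool coordinates, whose origin is the TCP and whose axes are the flange's). Camera axes: x right, y up, looking along -z (the intrinsics and any distortion apply to the point x, -y, -z); pixel columns grow to the right and rows downward; lengths in m; the calibration is good to about 2 mm. A picture is of the moment at which its call begins: read the wrist's pose just before it. There is no depth.
- bot.hand_in(): hands the job in, once; it reports no verdict.
Trained networks look in the newest picture that a camera, given by its name, has taken for a name from the list of things; names that differ only in an ending like _2 or _b are one class to them, and where a whole thing is asked for, a point or a joint stands for the part that bears it (a point fixed in the world has none). Each returns a list of dicts, best first, with "conf" (0 to 1); they miss things now and then, are a little off and sometimes report something else, mostly with a low value. They report only what shows in the picture. A call takes as long as a camera call.
- bot.find_in(label, camera): "centre" ([x, y, z] in m, in world coordinates, good to about 4 mm: the middle of the surface that is visible of it).
- bot.landmark_of(label, camera): "centre" ([x, y, z] in m, in world coordinates, good to about 4 mm: a listed point, or the origin of a listed thing).
The state is a dict: "time_s": time; "joint_pos": joint angles; "joint_velocities": joint speeds; "effort": joint torques, N m; "tool_pos": TCP position; "orientation": TCP orientation; "force": force on the tool from outside, world axes, zero at the start; "ft_torque": the same for the moment, N m; "width": opening from 0.0 (shut) to 1.0 (fully open).
Only numpy, scipy, OpenCV 4.12 (cv2) and the standard library are available. Lean on these libraries where they do the work, as an engineer would, in place of code of your own. Each camera call takes 0.05 s, during which the arm holds its last target. There are 200 camera calls.

### The job

Push the tall syrup squeeze bottle across the worktop into the empty metal dock until it stands fully home against the dock's back wall, then back away from it. It must slide upright on the worktop all the way: do not tip it, do not lift it and do not take it between the fingers. Leave the flour shaker and the two dessert cups where they stand.

Things in the scene. Friction and masses are not known exactly. Their poses are not given: they have to be found in the camera images.
- syrup_bottle: Brown squeeze bottle, red cap and nozzle, loose on the worktop, 172 mm tall. Body: cylinder 59 mm across up to 116 mm, tapering above. 0.18 to 0.37 kg. Origin: centre of its underside, z up its axis. Pushed high it tips; pushed in the lowest 40 mm it slides. Lean the gripper back about 35 degrees so that the fingertips, not the palm, meet it; two parted fingertips cradle it.
- dock: Low bright-metal guide fixed to the worktop, U-shaped from above, no floor. Origin: on the worktop where the bottle's axis stands when home; x points from the open mouth to the back wall, z up. Back wall: inner face at x = +29.5 mm, 45 mm high. Side rails 30 mm high, 4 mm thick, inner faces at y = +-36 mm from the back wall to x = 0.
- dock_mouth (a point): Centre of the dock's open mouth, on the worktop, at x = -22 mm in the dock's frame; same axes as the dock. From x = 0 to here the side rails flare outward by 32 degrees; the mouth is about 100 mm wide. Flat screw flanges, at most 5 mm high, reach 56 mm to either side of the dock and 22 mm behind its back wall.
- flour_shaker: Steel flour shaker with domed pierced cap, 69 mm across, 106 mm tall, loose, beside the dock towards its rear. Origin: centre of its underside. A bystander.
- cup_a: Cream dessert cup filled to a wavy top, 59 mm across at the rim, 43 mm tall, loose, near the dock. Origin: centre of its underside. A bystander.
- cup_b: Cream dessert cup like the other, 59 mm across, 45 mm tall, loose, to one side of the dock. Origin: centre of its underside. A bystander.

How it is judged:
At the end, for the whole second after the job is handed in: The bottle stands upright (within 0.05 rad) and at rest on the worktop inside the dock, against its back wall: its axis within 8 mm of the home point along the dock's x and within 12 mm sideways. Shaker and both cups stand upright within 20 mm of where they were (x of syrup_bottle in the frame of dock between -0.008 and 0.008 m and y of syrup_bottle in the frame of dock between -0.012 and 0.012 m and angle between syrup_bottle's own z axis and vertical below 0.05 rad and height (world z) of syrup_bottle below 0.004 m and linear speed of syrup_bottle below 0.01 m/s and distance of each of flour_shaker, cup_a, cup_b from where it was at the start of the episode below 0.02 m and angle between each of flour_shaker, cup_a, cup_b's own z axis and vertical below 0.1 rad); the robot touches nothing.
It fails at once if the bottle was tipped by more than 0.25 rad (angle between syrup_bottle's own z axis and vertical above 0.25 rad).
It fails at once if the bottle was lifted off the worktop (underside centre over 10 mm) (height (world z) of syrup_bottle above 0.01 m).
It fails at once if the bottle was taken between the fingers (the grasp point came within 18 mm of its axis, below its top) (horizontal distance between the grasp point and syrup_bottle below 0.018 m and height (world z) of the grasp point below 0.172 m).
It fails at once if the flour shaker or a dessert cup was shoved by more than 20 mm or tipped (distance of any of flour_shaker, cup_a, cup_b from where it was at the start of the episode above 0.02 m or angle between any of flour_shaker, cup_a, cup_b's own z axis and vertical above 0.3 rad).
It also fails if it takes over 45 s, if anything falls off the work surface, if the arm or the gripper's body presses on something with over 40 N, if the wrist force passes 120 N, or if a joint passes its speed limit or range.

## Working session

There is one attempt and no reset: what is moved stays moved. The work goes in short steps, Python scripts to look and compute and a tool call to move; the robot and the scene stay as the last step left them, time stands still between calls to the robot, and variables do not carry over. Pictures are saved under pics/ and viewed, about 8 in all and at most 12, crops included, and the job is handed in when it is done.

Besides the shell and the picture viewer there is one more tool, called after "Emit:" as name(argument=value, ...), one argument or row to a line, values as JSON. drive_tool: Moves the arm, as the interface text tells. Its arguments: {"type":"object","properties":{"linear":{"type":"array"},"rot":{"type":"array"},"grip":{"type":"number"},"squeeze":{"type":"number"}},"required":["linear","rot"]}

```bash
mkdir -p pics; python3 - <<'E'
from rig import bot
import cv2
s=bot.observe();print(s)
for c in("scene","top"):
    d=bot.capture(c);cv2.imwrite(f"pics/{c}0.png",d["img"][:,:,::-1])
    print(c,d["fx"],d["cx"],d["cy"],d["pose"])
    for n in("syrup_bottle","dock","dock_mouth","flour_shaker","cup_a"):
        print(n,[(round(r["conf"],2),[round(float(v),3) for v in r["centre"]]) for r in bot.landmark_of(n,c)])
E
```

```text
{'time_s': 0.0, 'joint_pos': array([-1.16262618,  0.33285329, -0.06465233,  1.46095944,  0.02161241,
        1.34994816, -0.08850521]), 'joint_velocities': array([ 0.00047034,  0.00081324,  0.00104277, -0.00039294, -0.00065716,
        0.00070098,  0.00151861]), 'effort': array([-9.44701128e-06, -6.23264480e+01,  2.45647912e-02, -3.89886975e+01,
       -6.13251259e-02,  3.99833685e-02,  1.41831092e-04]), 'tool_pos': array([0.2608544 , 0.56753092, 0.23575679]), 'orientation': array([-1.08559200e-04,  2.13736349e-01,  9.76891105e-01, -7.28385427e-04]), 'force': array([0.50271086, 0.02582186, 0.05944993]), 'ft_torque': array([0.00921052, 0.02590435, 0.01067489]), 'width': 0.9989912666805196}
scene 391.2759528143368 317.3381546989552 199.11103657701491 [[ 0.66920007  0.41444676 -0.61676993  0.11339511]
 [-0.74278206  0.39668035 -0.53936955 -0.49933451]
 [ 0.02112055  0.81907178  0.57330214  0.52849641]
 [ 0.          0.          0.          1.        ]]
syrup_bottle [(0.96, [0.598, 0.097, -0.004])]
dock [(0.73, [0.575, -0.074, -0.001])]
dock_mouth []
flour_shaker [(0.57, [0.686, -0.127, 0.001])]
cup_a [(0.97, [0.456, -0.111, -0.0]), (0.44, [0.745, -0.061, 0.002])]
top 377.5645182930891 318.639054584323 200.08678751185283 [[-0.02683428  0.99460837 -0.10017042  0.5464728 ]
 [-0.99958677 -0.02773089 -0.0075689  -0.0439521 ]
 [-0.01030591  0.09992593  0.9949415   0.86781311]
 [ 0.          0.          0.          1.        ]]
syrup_bottle [(0.61, [0.595, 0.096, -0.001])]
dock [(0.76, [0.578, -0.073, -0.002])]
dock_mouth []
flour_shaker [(0.71, [0.689, -0.133, -0.006])]
cup_a [(0.75, [0.456, -0.111, -0.002]), (0.7, [0.742, -0.063, 0.001])]
```

View pics/top0.png

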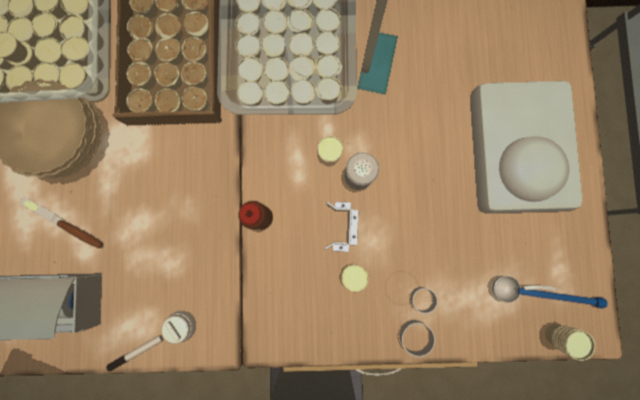

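View pics/scene0.png

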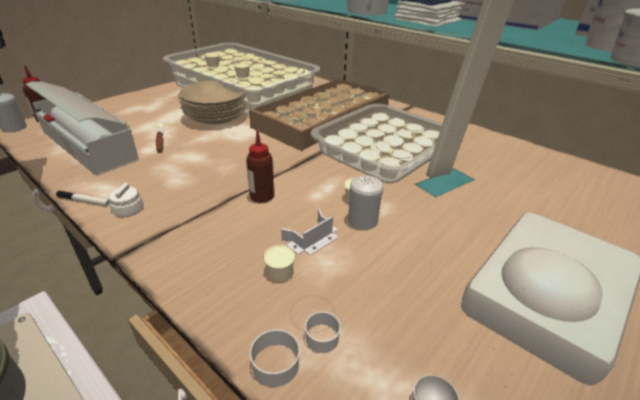

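The dock opens towards +y (left in the top image, around pixel 345,227). The bottle is at about (255,215), so the push runs along roughly -y. The shaker is at (362,170) and the cups at (330,150) and (355,278), all clear of that path. Next I'll zoom in to get the dock's yaw.

```bash
python3 - <<'E'
import cv2
i=cv2.imread("pics/top0.png")[190:262,230:380]
cv2.imwrite("pics/crop.png",cv2.resize(i,None,fx=5,fy=5,interpolation=cv2.INTER_CUBIC))
E
```

```text
(no output)
```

View pics/crop.png

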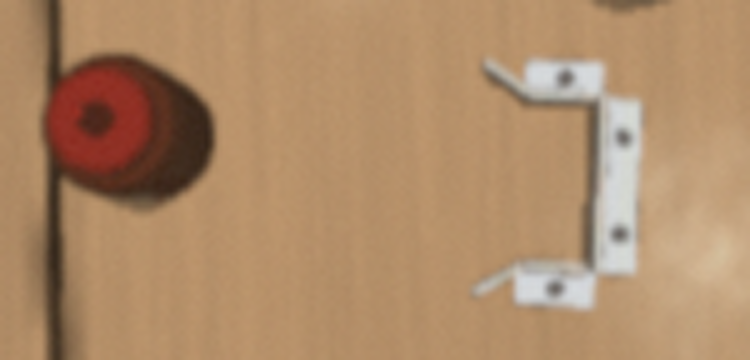

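Emit:
drive_tool(
  linear=[
    [0,0,0],
    [0,0,0],
    [0,0,0],
    [0,0,0],
    [0,0,0],
    [0,0,0],
    [0,0,0],
    [0,0,0],
  ],
  rot=[
    [0,0,0.12],
    [0,0,0.12],
    [0,0,0.12],
    [0,0,0.12],
    [0,0,0.12],
    [0,0,0.12],
    [0,0,0.12],
    [0,0,0.12],
  ],
  grip=0.42,
)

```text
time_s: 1.27
tool_pos: [0.261, 0.5679, 0.2366]
orientation: [-0.0, 0.643, 0.766, 0.0]
force: [-0.5, -0.0, -0.7]
width: 0.484
```

```bash
cat > h.py <<'E'
import numpy as np
def ray(c,u,v,z):
    P=c["pose"];d=P[:3,:3]@np.array([(u-c["cx"])/c["fx"],-(v-c["cy"])/c["fy"],-1]);o=P[:3,3]
    return o+d*(z-o[2])/d[2]
E
python3 - <<'E'
from rig import bot
from h import *
c=bot.capture("top")
f=lambda a,b,z:ray(c,230+(a+.5)/5-.5,190+(b+.5)/5-.5,z)
for p,q in(((565,78),(555,288)),((623,138),(620,233)),((641,98),(636,274)),((604,62),(594,308))):
    A,B=f(*p,.004),f(*q,.004);e=A-B;print(A.round(4),B.round(4),np.degrees(np.arctan2(e[1],e[0])))
# back wall inner top edge & rails (z=.045/.03)
print("rails in",f(560,102,.03),f(550,264,.03),"wall",f(598,100,.045),f(592,268,.045))
print("bottle base right edge-ish",f(213,135,.09))
E
```

```text
[ 0.6201 -0.092   0.004 ] [ 0.5246 -0.0843  0.004 ] -4.614850598512536
[ 0.5919 -0.1176  0.004 ] [ 0.5487 -0.1147  0.004 ] -3.8820975921943863
[ 0.61   -0.1265  0.004 ] [ 0.53   -0.1213  0.004 ] -3.7518272508605643
[ 0.627  -0.1102  0.004 ] [ 0.5152 -0.1017  0.004 ] -4.333643680584801
rails in [ 0.60726085 -0.08800956  0.03      ] [ 0.53583369 -0.08124967  0.03      ] wall [ 0.60658972 -0.10382444  0.045     ] [ 0.53381931 -0.09868616  0.045     ]
bottle base right edge-ish [0.59321014 0.05870786 0.09      ]
```

Emit:
drive_tool(
  linear=[
    [0,0,0],
    [0,0,0],
    [-0.022,0.023,0],
    [-0.022,0.023,0],
    [-0.022,0.023,0],
    [-0.022,0.023,0],
    [-0.022,0.023,0],
    [-0.022,0.023,0],
  ],
  rot=[
    [0,0,0.123],
    [0,0,0.123],
    [0,0,0],
    [0,0,0],
    [0,0,0],
    [0,0,0],
    [0,0,0],
    [0,0,0],
  ],
)

```text
time_s: 1.98
tool_pos: [0.3908, 0.4259, 0.2367]
orientation: [-0.0, 0.729, 0.685, 0.0]
force: [0.5, 1.0, -0.2]
width: 0.424
```

Emit:
drive_tool(
  linear=[
    [-0.022,0.023,0],
    [-0.022,0.023,0],
    [-0.022,0.023,0],
    [-0.022,0.023,0],
    [-0.022,0.023,0],
    [-0.022,0.023,0],
    [-0.022,0.023,0],
    [-0.022,0.023,0],
  ],
  rot=[
    [0,0,0],
    [0,0,0],
    [0,0,0],
    [0,0,0],
    [0,0,0],
    [0,0,0],
    [0,0,0],
    [0,0,0],
  ],
)

```text
time_s: 2.65
tool_pos: [0.5628, 0.2382, 0.2367]
orientation: [-0.0, 0.729, 0.685, 0.0]
force: [-0.6, 0.3, 0.6]
width: 0.418
```

Emit:
drive_tool(
  linear=[
    [0,0.005,0],
    [0,0.005,0],
    [0,0.005,0],
    [0,0.005,0],
    [0,0.005,0],
    [0,0,0],
    [0,0,0],
    [0,0,0],
  ],
  rot=[
    [0,0,0.013],
    [0,-0.105,0],
    [0,-0.105,0],
    [0,-0.105,0],
    [0,-0.105,0],
    [0,-0.105,0],
    [0,-0.105,0],
    [0,0,0],
  ],
)

```text
time_s: 3.32
tool_pos: [0.5849, 0.2416, 0.2321]
orientation: [0.211, 0.694, 0.648, -0.232]
force: [-1.1, 1.0, -2.3]
width: 0.423
```

```bash
python3 - <<'E'
from rig import bot
import numpy as np,cv2
from scipy.spatial.transform import Rotation as R
s=bot.observe();q=s["orientation"];M=R.from_quat(np.r_[q[1:],q[0]]).as_matrix()
print(s["tool_pos"],s["joint_pos"].round(2));print(M.round(3))
d=bot.capture("top");cv2.imwrite("pics/t1.png",d["img"][:,:,::-1]);print(bot.landmark_of("syrup_bottle","top"),bot.landmark_of("dock","top"))
print("target delta in tool axes to (.603,.178,.029):",M.T@(np.array([.603,.178,.029])-s["tool_pos"]))
E
```

```text
[0.58487019 0.24164802 0.23213764] [-0.94  0.67  0.41  1.18  0.25  1.73 -0.64]
[[ 0.052  0.997 -0.048]
 [ 0.802 -0.07  -0.593]
 [-0.595 -0.007 -0.804]]
[{'centre': [0.5973, 0.0965, -0.0041], 'conf': 0.73}, {'centre': [0.7436, -0.0627, 0.0013], 'conf': 0.36}] [{'centre': [0.5769, -0.0709, -0.0], 'conf': 0.65}]
target delta in tool axes to (.603,.178,.029): [0.07080056 0.02403978 0.20013503]
```

Emit:
drive_tool(
  linear=[
    [0.009,0.003,0.025],
    [0.009,0.003,0.025],
    [0.009,0.003,0.025],
    [0.009,0.003,0.025],
    [0.009,0.003,0.025],
    [0.009,0.003,0.025],
    [0.009,0.003,0.025],
    [0.008,0.003,0.024],
  ],
  rot=[
    [0,0,0],
    [0,0,0],
    [0,0,0],
    [0,0,0],
    [0,0,0],
    [0,0,0],
    [0,0,0],
    [0,0,0],
  ],
)

```text
time_s: 4.13
tool_pos: [0.6071, 0.1742, 0.0346]
orientation: [0.209, 0.7, 0.645, -0.225]
force: [-0.6, 0.4, 0.2]
width: 0.417
```

```bash
python3 - <<'E'
from rig import bot
import numpy as np,cv2
from scipy.spatial.transform import Rotation as R
d=bot.capture("scene");cv2.imwrite("pics/s1.png",cv2.resize(d["img"][100:290,180:420,::-1],None,fx=3,fy=3))
s=bot.observe();q=s["orientation"];M=R.from_quat(np.r_[q[1:],q[0]]).as_matrix()
print(s["tool_pos"],s["joint_pos"].round(2));print(M.round(3))
d=np.array([-.075,-.997,0])
P=lambda b:b-.039*d+np.array([0,0,.029])
a=P(np.array([.597,.0965,0]));m=P(np.array([.577,-.033,0]));h=P(np.array([.5745,-.0725,0]))
for t in(a,m,h):print(t.round(4),(M.T@(t-s["tool_pos"])).round(4))
E
```

```text
[0.60532257 0.17123033 0.03012681] [-0.85  0.82  0.39  1.4   0.23  1.35 -0.7 ]
[[ 0.066  0.997 -0.051]
 [ 0.806 -0.083 -0.587]
 [-0.589 -0.002 -0.808]]
[0.5999 0.1354 0.029 ] [-0.0286 -0.0024  0.0222]
[0.5799 0.0059 0.029 ] [-0.1342 -0.0115  0.0992]
[ 0.5774 -0.0336  0.029 ] [-0.1662 -0.0107  0.1225]
```

View pics/s1.png

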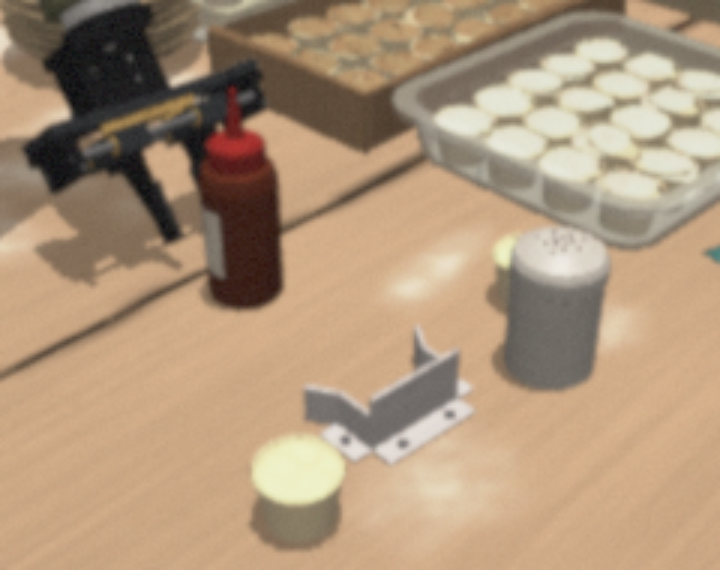

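The gripper is leaned back behind the bottle (crop pixels: fingers at about 170,235, bottle at about 240,230). The path to the dock is clear, so I'll start pushing gently.

Emit:
drive_tool(
  linear=[
    [-0.0042,-0.0004,0.0031],
    [-0.0042,-0.0004,0.0031],
    [-0.0042,-0.0004,0.0031],
    [-0.0042,-0.0004,0.0031],
    [-0.0042,-0.0004,0.0031],
    [-0.0042,-0.0004,0.0031],
    [-0.0042,-0.0004,0.0031],
    [-0.0042,-0.0004,0.0031],
  ],
  rot=[
    [0,0,0],
    [0,0,0],
    [0,0,0],
    [0,0,0],
    [0,0,0],
    [0,0,0],
    [0,0,0],
    [0,0,0],
  ],
)

```text
time_s: 4.85
tool_pos: [0.5997, 0.1345, 0.0338]
orientation: [0.21, 0.698, 0.645, -0.227]
force: [-0.2, 2.9, 0.6]
width: 0.419
```

Emit:
drive_tool(
  linear=[
    [-0.0042,-0.0004,0.0031],
    [-0.0042,-0.0004,0.0031],
    [-0.0042,-0.0004,0.0031],
    [-0.0042,-0.0004,0.0031],
    [-0.0042,-0.0004,0.0031],
    [-0.0042,-0.0004,0.0031],
    [-0.0042,-0.0004,0.0031],
    [-0.0042,-0.0004,0.0031],
  ],
  rot=[
    [0,0,0],
    [0,0,0],
    [0,0,0],
    [0,0,0],
    [0,0,0],
    [0,0,0],
    [0,0,0],
    [0,0,0],
  ],
)

```text
time_s: 5.52
tool_pos: [0.5931, 0.0926, 0.0335]
orientation: [0.21, 0.698, 0.645, -0.227]
force: [0.3, 2.6, 1.2]
width: 0.419
```

```bash
cat > look.py <<'E'
from rig import bot
import numpy as np,cv2,sys
from scipy.spatial.transform import Rotation as R
n=sys.argv[1]
a=bot.capture("scene");L=bot.landmark_of("syrup_bottle","scene")
b=bot.capture("top");T=bot.landmark_of("syrup_bottle","top")
for r in L[:1]+T[:1]:print(np.round(r["centre"],4),round(r["conf"],2))
cv2.imwrite(f"pics/{n}.png",cv2.resize(np.hstack([a["img"][120:280,210:380],b["img"][130:290,220:390]])[:,:,::-1],None,fx=2.3,fy=2.3,interpolation=cv2.INTER_CUBIC))
s=bot.observe();q=s["orientation"];M=R.from_quat(np.r_[q[1:],q[0]]).as_matrix()
print(s["time_s"],s["tool_pos"].round(4),s["joint_pos"].round(2),s["force"].round(1))
d=np.array([-.075,-.997,0])
for h in((.577,-.033),(.5745,-.0725)):
    t=np.r_[h,.029]-.039*d;print(t.round(4),(M.T@(t-s["tool_pos"])).round(4))
E
python3 look.py m1
```

```text
[ 0.5888  0.0536 -0.0031] 0.61
[ 0.5896  0.0523 -0.0012] 0.7
5.7167 [0.5929 0.0925 0.0334] [-0.82  0.73  0.42  1.56  0.27  1.25 -0.66] [-0.4  0.4 -0.6]
[0.5799 0.0059 0.029 ] [-0.068  -0.0061  0.055 ]
[ 0.5774 -0.0336  0.029 ] [-0.0999 -0.0054  0.0784]
```

View pics/m1.png

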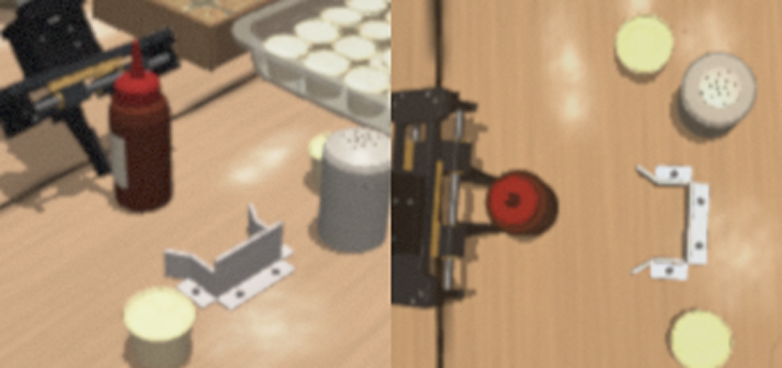

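The bottle is upright in the cradle and sliding (top view, about 515,203), in line with the dock mouth (about 640,220). I'll keep pushing.

Emit:
drive_tool(
  linear=[
    [-0.0043,-0.0004,0.0033],
    [-0.0043,-0.0004,0.0033],
    [-0.0043,-0.0004,0.0033],
    [-0.0043,-0.0004,0.0033],
    [-0.0043,-0.0004,0.0033],
    [-0.0043,-0.0004,0.0033],
    [-0.0043,-0.0004,0.0033],
    [-0.0043,-0.0004,0.0033],
  ],
  rot=[
    [0,0,0],
    [0,0,0],
    [0,0,0],
    [0,0,0],
    [0,0,0],
    [0,0,0],
    [0,0,0],
    [0,0,0],
  ],
)

```text
time_s: 6.38
tool_pos: [0.5865, 0.0497, 0.0325]
orientation: [0.21, 0.698, 0.645, -0.227]
force: [0.3, 2.6, 1.8]
width: 0.424
```

Emit:
drive_tool(
  linear=[
    [-0.0043,-0.0004,0.0033],
    [-0.0043,-0.0004,0.0033],
    [-0.0043,-0.0004,0.0033],
    [-0.0043,-0.0004,0.0033],
    [-0.0043,-0.0004,0.0033],
    [-0.0043,-0.0004,0.0033],
    [-0.0043,-0.0004,0.0033],
    [-0.0043,-0.0004,0.0033],
  ],
  rot=[
    [0,0,0],
    [0,0,0],
    [0,0,0],
    [0,0,0],
    [0,0,0],
    [0,0,0],
    [0,0,0],
    [0,0,0],
  ],
)

```text
time_s: 7.05
tool_pos: [0.5799, 0.0068, 0.0313]
orientation: [0.21, 0.698, 0.645, -0.227]
force: [0.3, 3.8, 2.8]
width: 0.418
```

```bash
python3 look.py m2
```

```text
[ 0.5755 -0.034  -0.0016] 0.91
[ 0.5757 -0.0324  0.0006] 0.68
7.25 [0.5795 0.0065 0.0311] [-0.75  0.66  0.46  1.69  0.32  1.14 -0.6 ] [ 1.   0.1 -0.2]
[0.5799 0.0059 0.029 ] [0.0008 0.0004 0.0021]
[ 0.5774 -0.0336  0.029 ] [-0.0312  0.0011  0.0254]
```

View pics/m2.png

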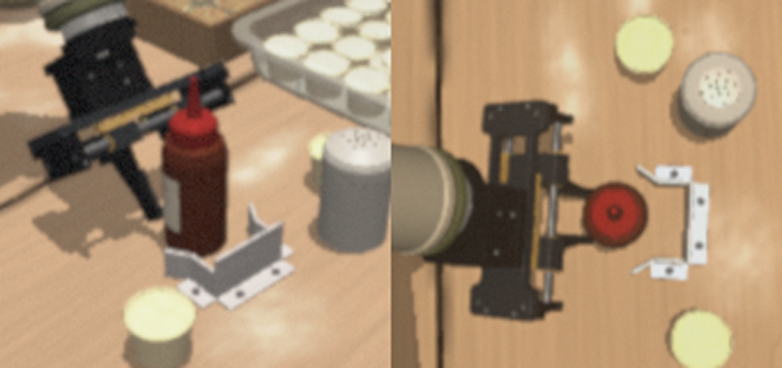

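The bottle is at the mouth, centred (top view, about 615,214). Now straight in along the dock's x, slowing towards the end.

Emit:
drive_tool(
  linear=[
    [-0.0032,0.0001,0.0024],
    [-0.0032,0.0001,0.0024],
    [-0.0032,0.0001,0.0024],
    [-0.0032,0.0001,0.0024],
    [-0.0032,0.0001,0.0024],
    [-0.0032,0.0001,0.0024],
    [-0.0032,0.0001,0.0024],
    [-0.0032,0.0001,0.0024],
  ],
  rot=[
    [0,0,0],
    [0,0,0],
    [0,0,0],
    [0,0,0],
    [0,0,0],
    [0,0,0],
    [0,0,0],
    [0,0,0],
  ],
)

```text
time_s: 7.92
tool_pos: [0.5782, -0.0252, 0.0309]
orientation: [0.21, 0.698, 0.645, -0.227]
force: [0.5, 1.2, -0.0]
width: 0.419
```

Emit:
drive_tool(
  linear=[
    [-0.0008,0,0.0006],
    [-0.0008,0,0.0006],
    [-0.0008,0,0.0006],
    [-0.0008,0,0.0006],
    [-0.0008,0,0.0006],
    [-0.0008,0,0.0006],
    [-0.0008,0,0.0006],
    [0,0,0],
  ],
  rot=[
    [0,0,0],
    [0,0,0],
    [0,0,0],
    [0,0,0],
    [0,0,0],
    [0,0,0],
    [0,0,0],
    [0,0,0],
  ],
)

```text
time_s: 8.58
tool_pos: [0.5776, -0.032, 0.0308]
orientation: [0.21, 0.698, 0.645, -0.228]
force: [0.3, 2.1, 0.5]
width: 0.421
```

```bash
python3 look.py m3
```

```text
[ 5.734e-01 -7.170e-02  2.000e-04] 0.97
[ 5.725e-01 -6.900e-02  1.000e-04] 0.71
8.7833 [ 0.5776 -0.0319  0.0307] [-0.72  0.64  0.48  1.73  0.34  1.09 -0.57] [ 0.1  1.7 -0.3]
[0.5799 0.0059 0.029 ] [ 0.0316 -0.0007 -0.0209]
[ 0.5774 -0.0336  0.029 ] [-0.0004 -0.      0.0024]
```

View pics/m3.png

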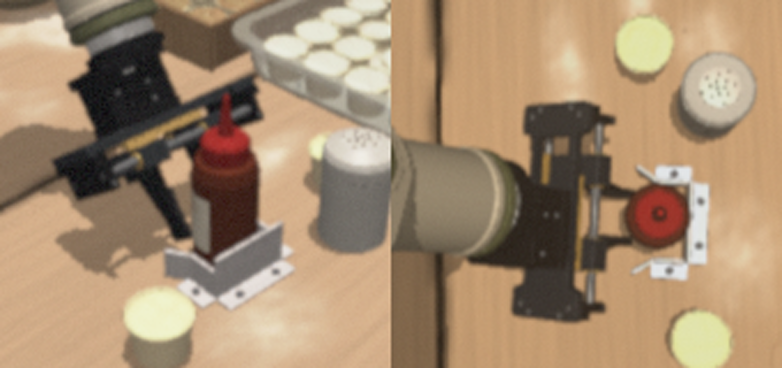

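The bottle is nearly home (top view, about 660,215, wall at about 688). The force is still only about 2 N, so it hasn't touched the wall. I'll creep forward until the force rises.

Emit:
drive_tool(
  linear=[
    [-0.0004,0,0.0003],
    [-0.0004,0,0.0003],
    [-0.0004,0,0.0003],
    [-0.0004,0,0.0003],
    [-0.0004,0,0.0003],
    [-0.0004,0,0.0003],
    [0,0,0],
    [0,0,0],
  ],
  rot=[
    [0,0,0],
    [0,0,0],
    [0,0,0],
    [0,0,0],
    [0,0,0],
    [0,0,0],
    [0,0,0],
    [0,0,0],
  ],
)

```text
time_s: 9.45
tool_pos: [0.5776, -0.0341, 0.0307]
orientation: [0.21, 0.698, 0.646, -0.227]
force: [0.1, 5.5, 1.7]
width: 0.423
```

Emit:
drive_tool(
  linear=[
    [-0.0004,0,0.0003],
    [-0.0004,0,0.0003],
    [-0.0004,0,0.0003],
    [-0.0004,0,0.0003],
    [0,0,0],
    [0,0,0],
    [0,0,0],
    [0,0,0],
  ],
  rot=[
    [0,0,0],
    [0,0,0],
    [0,0,0],
    [0,0,0],
    [0,0,0],
    [0,0,0],
    [0,0,0],
    [0,0,0],
  ],
)

```text
time_s: 10.12
tool_pos: [0.5778, -0.0348, 0.0306]
orientation: [0.21, 0.698, 0.646, -0.226]
force: [-0.0, 9.5, 2.5]
width: 0.425
```

The force rose to 9.5 N while the tool moved only 0.7 mm, so the bottle is against the wall. Backing away.

Emit:
drive_tool(
  linear=[
    [0.0016,0,-0.0012],
    [0.0032,0,-0.0024],
    [0.0064,0,-0.0047],
    [0.008,0,-0.006],
    [0.008,0,-0.006],
    [0.008,0,-0.006],
    [0.008,0,-0.006],
    [0.008,0,-0.006],
  ],
  rot=[
    [0,0,0],
    [0,0,0],
    [0,0,0],
    [0,0,0],
    [0,0,0],
    [0,0,0],
    [0,0,0],
    [0,0,0],
  ],
)

```text
time_s: 10.78
tool_pos: [0.5823, 0.0283, 0.0314]
orientation: [0.21, 0.698, 0.645, -0.228]
force: [0.2, -0.2, 0.3]
width: 0.42
```

Emit:
drive_tool(
  linear=[
    [0.008,0,-0.006],
    [0.008,0,-0.006],
    [0.008,0,-0.006],
    [0.008,0,-0.006],
    [0,0,-0.005],
    [0,0,0],
    [0,0,0],
    [0,0,0],
  ],
  rot=[
    [0,0,0],
    [0,0,0],
    [0,0,0],
    [0,0,0],
    [0,0,0],
    [0,0,0],
    [0,0,0],
    [0,0,0],
  ],
)

```text
time_s: 11.45
tool_pos: [0.5857, 0.069, 0.0362]
orientation: [0.21, 0.699, 0.645, -0.228]
force: [1.0, -0.2, 0.6]
width: 0.418
```

```bash
python3 look.py m4
```

```text
[ 0.573  -0.0741 -0.0033] 0.68
[ 0.5727 -0.0731  0.0014] 0.96
11.65 [0.5856 0.0693 0.0361] [-0.81  0.7   0.43  1.61  0.29  1.22 -0.65] [-0.1  0.4  0.1]
[0.5799 0.0059 0.029 ] [-0.0472 -0.0006  0.0432]
[ 0.5774 -0.0336  0.029 ] [-0.0792  0.      0.0666]
```

View pics/m4.png

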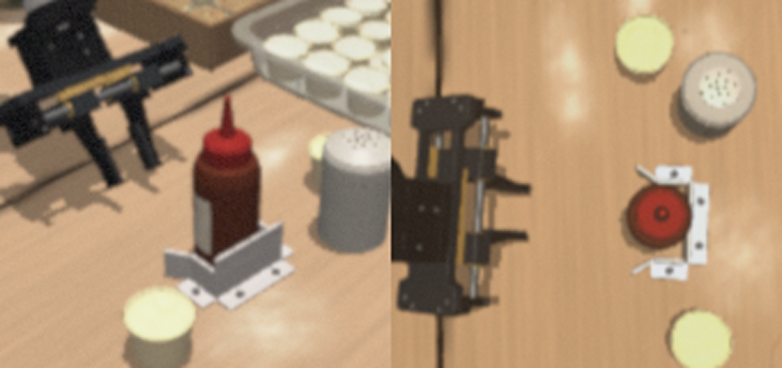

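The bottle stands upright against the back wall (top view, about 660,215) at about (0.573,-0.073). The gripper is 140 mm clear, and the shaker and cups haven't moved.

```bash
python3 -c "
from rig import bot
print(bot.hand_in())"
```

```text
the job is handed in; nothing more can be done
None
```

I pushed the syrup bottle into the dock and handed the job in; the hand-in gives no verdict. I leaned the gripper back about 36°, held the two fingertips part open as a low cradle, and slid the bottle upright until it met the back wall. The gripper then backed off along the dock's axis.

**Contact with the wall:** the push force rose from about 2 N to 9.5 N while the last 2 mm commanded moved the tool only 0.7 mm.

**Last checks:**
- **Bottle position:** both cameras put it at about (0.573, -0.074). My dock home estimate was (0.574, -0.073), so it is within about 2 mm, with about 4 mm measurement error.
- **Bottle posture:** it looked upright in the images; I did not measure its tilt.
- **Shaker and cups:** they looked unmoved in the images; I did not re-measure their positions.
- **Gripper:** about 140 mm clear of the bottle, with force near zero. The robot's clock read 11.65 s at the last check.

No check failed. The only disagreement was in where the dock is: my pixel measurement and the landmark network differed by about 4 mm, so I used a point between them.

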